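# Bar the ham press and set its thumbscrew

### The job

Gently lay the retaining bar across the two uprights of the ham press, both ends lying flat in their pockets and the thumbscrew over the brass insert. Then turn the red thumbscrew clockwise until it seats, back it off a quarter turn, and finish while still holding its wing between the fingers at that setting. Leave everything else on the table where it stands.

Things in the scene. Friction and masses are not known exactly. Their poses are not given: they have to be found in the camera images.
- bar: loose aluminium bar, 250 (own x) x 30 (y) x 10 thick, about 0.4 kg, lying flat; origin at the centre of its underside. In its middle a pale wooden grip block, 50 (x) x 24 (y), from 10 to 46 above the underside; it balances within 12 of there. A captive red thumbscrew stands on top, 95 along +x from the origin
- bar_grip (a point): point inside the wooden grip block of the bar, on its centre line, 35 above the bar's underside (11 below the block's top): a good height to pinch it across its 24 width
- bar_screw (a point): point on the bar's underside directly below the thumbscrew's axis
- wing: red wing of the thumbscrew: upright slab 40 (own x) x 14 thick (own y) x 34 high, turning with the screw about its own z (vertical); origin at the centre of its underside, 20 above the bar's underside; white stripe on top of its +x half. Below it only a steel collar of 16 diameter. Pinch across the 14 to turn. Parallel to the bar when seated
- thumbscrew_grip (a point): point on the thumbscrew's axis inside the wing, 40 above the bar's underside (14 below the wing's top): the height to grip
- thumbscrew (a joint): thumbscrew angle in rad: 0 = seated (hard stop), grows counter-clockwise seen from above as it backs off. Starts between 2.0 and 2.9; clockwise turning lowers it to 0. Slight friction (0.06 N m), stays where it is left, does not noticeably rise or sink
- press: fixed ham press: board 310 (own x) x 130 x 18, steel mould (top 80 high) between two white plastic uprights; origin under the board's centre, on the table. Pockets for the bar's ends: floor 85 above the table, 38 wide (y), x from 65 to 130 either side, walls 11 high, closed at the outer end. The bar belongs centred over the origin, x along x, with play of 4 sideways, 5 endways
- press_insert (a point): centre of the round brass insert (24 diameter) in the pocket floor of one upright, 95 along the press's own +x, 85 above the table: the thumbscrew's axis belongs over it
- spice_jar: bystander: small glass spice jar, 40 diameter x 62 high; origin at the centre of its underside
- salt_bowl: bystander: white bowl, 84 diameter x 40 high; origin under its centre
- pepper_mill: bystander: turned wooden pepper mill, 56 diameter x 174 high; origin under its centre
- mallet: bystander: wooden mallet lying on the table along its own x, from -110 (handle end) to +106; head 56 diameter x 100 across (y); origin on the table near its middle
- whetstone: bystander: reddish whetstone 70 (x) x 200 (y) x 26 high; origin under its centre
- tin: bystander: green-labelled tin, 70 diameter x 85 high; origin under its centre
- honing_steel: bystander: honing steel lying on the table along its own x, from -160 (black handle) to +166, up to 36 wide and 22 high; origin on the table below its axis

How it is judged:
By the outcome, as a careful person would: the job done as asked, in the order asked, and still so for the second after the job is handed in, while the arm keeps its last pose, push and grip.
It also fails if it takes over 72 s, if anything falls off the work surface, if the arm or the gripper's body presses on something with over 40 N, if the wrist force passes 120 N, or if a joint passes its speed limit or range.

### The arm

A 6-joint arm with a two-finger parallel gripper is mounted at the origin on the work surface. World frame = base frame: x ahead of the robot, y to its left, z up, the work surface at z = 0. Lengths are in mm, angles in degrees, forces in N, time in s.
With the tool pointing down it reaches from about 350 to 1000 mm from the base axis. Payload 7.1 kg.
Tool frame: the origin (TCP) lies between the finger pads; the fingertips stand 25 mm ahead of it and the grasp point (between the pads) lies 6 mm ahead of it (env.nose_length is the distance from the TCP to the fingertips, in mm); z points along the fingers, x is the direction in which the jaws open and shut, and the axes are right-handed (so a half turn about z gives the same grasp; the last joint's range is limited). The gripper opens to 85 mm and grips with 20 to 120 N. Pads are 22 mm wide; open, the fingers measure 114 mm over their backs; the gripper's body (76 mm by 85 mm) begins 54 mm behind the grasp point. The pads swing forward as they close: fully open they stand 13 mm farther back than shut.
Start: joints at [-66.692, 24.242, 93.386, -0, 62.372, -1.089], TCP at [258.171, -569.168, 232.119] pointing down, gripper open.
Joint ranges: [-172.04, 172.04], [-51.8, 120.97], [4.93, 147.93], [-75.15, 255.16], [6.16, 154.13], [-145.62, 145.62]. Speed limits (degrees/s): [136.94, 136.94, 172.46, 180, 180, 180].

### API

Orientations are given as [roll, pitch, yaw] about the fixed x, y, z axes, in that order (R = Rz(yaw) Ry(pitch) Rx(roll)).
In Python, from rig import env gives the robot as it stands.
- The arm moves only by the shell command python3 -m inch 'ROWS'. ROWS is JSON, a list of rows, each an object with "gripper": the closure in counts, from 0 (fully open) to 255 (shut); "delta_pos": the shift along the tool's x, y, z in mm, a list of three; "roll": the turn about the tool's z in rad. In form: [{"gripper": gripper, "delta_pos": [x, y, z], "roll": roll}, ...]. A call has 1 to 20 rows; each row is the pose to reach, as a shift and turn from the pose commanded when the call began, along the tool's axes at that moment; what a row does not reach only later rows make up. A row lasts 1/10 s, in which the tool goes at most 50 mm and 8.59 degrees, less where a joint would pass 70% of its speed; a pose out of reach is approached as far as the arm can. A call with a gripper value outside its range is refused whole. The fingers move at their own pace and stop on an object; the grip force is fixed at half the most. Time passes only in rows, so rows that repeat a pose let the fingers close. It gives the time, the measured TCP pose, the force and the opening at its end, in the units of the state.
- env.get_state(): the state, without advancing time (a new reading comes with each control period).
- env.get_image(name): name is "scene" or "top" or "wrist"; returns the picture (400x640x3 uint8, red, green, blue); there is no depth.
- env.camera_info(name): a dict with "intrinsics" (3x3 intrinsics, pixels), "cam_to_world" (4x4, takes a point from camera to world coordinates). Camera axes: x right, y down, z forward; pixel columns grow to the right and rows downward; lengths in mm; the calibration is good to about 2 mm. A picture is of the moment at which its call begins: read the wrist's pose just before it. camera_info takes no time and is no camera call; for the wrist camera it gives the pose at the moment of the call.
- env.close_job(): hands the job in, once; it reports no verdict.
The state is a dict: "time": time; "joints": joint angles; "qd": joint speeds; "tau": joint torques, N m; "position": TCP position; "tcp_rot": TCP orientation; "ft_force": force on the tool from outside, world axes, zero at the start; "wrist_torque": the same for the moment, N m; "grip_width": finger opening in mm.
Only numpy, scipy, OpenCV 4.12 (cv2) and the standard library are available. Lean on these libraries where they do the work, as an engineer would, in place of code of your own. Each camera call takes 0.05 s, during which the arm holds its last target.

## Working session

There is one attempt and no reset: what is moved stays moved. The work goes in short steps, Python scripts to look and compute and a shell command to move; the robot and the scene stay as the last step left them, time stands still between calls to the robot, and variables do not carry over. Pictures are saved under pics/ and viewed, and the job is handed in when it is done.

```bash
ls; mkdir -p pics
python3 - <<'E'
from rig import env
import cv2
print(env.get_state())
for n in ["scene","top","wrist"]:
    im=env.get_image(n); cv2.imwrite(f"pics/{n}0.png",im[:,:,::-1]); i=env.camera_info(n); print(n,i)
E
```

```text
pics
{'time': 0.0, 'joints': array([-6.66920971e+01,  2.42838678e+01,  9.34314300e+01, -1.26115214e-04,
        6.23722962e+01, -1.09069610e+00]), 'qd': array([ 0.02105224, -0.04745287,  0.07200079, -0.04202685, -0.04045298,
       -0.05388336]), 'tau': array([-1.18168540e-03, -5.57392430e+01, -2.81743151e+01, -1.75400082e-04,
        7.42537959e-03,  1.25545628e-05]), 'position': array([ 257.96382761, -568.68403602,  231.35184571]), 'tcp_rot': array([-1.79998444e+02,  8.75802227e-02, -6.56013412e+01]), 'ft_force': array([ 0.38954637, -1.10512132, -0.18436005]), 'wrist_torque': array([0.05402732, 0.033214  , 0.02412667]), 'grip_width': 85.35264410828488}
scene {'intrinsics': array([[421.95381521,   0.        , 324.58765079],
       [  0.        , 421.95381521, 203.31855384],
       [  0.        ,   0.        ,   1.        ]]), 'cam_to_world': array([[-4.93868489e-02,  6.35667355e-01, -7.70381693e-01,
         1.52782500e+03],
       [ 9.98778985e-01,  3.04929171e-02, -3.88679990e-02,
         2.25901398e+01],
       [-1.21593302e-03, -7.71360613e-01, -6.36397145e-01,
         8.91946
[... 462 characters left out ...]
  [ 2.34058177e-02, -7.18327159e-02, -9.97142030e-01,
         1.09925034e+03],
       [ 0.00000000e+00,  0.00000000e+00,  0.00000000e+00,
         1.00000000e+00]])}
wrist {'intrinsics': array([[310.48720769,   0.        , 315.22407035],
       [  0.        , 310.48720769, 198.12235486],
       [  0.        ,   0.        ,   1.        ]]), 'cam_to_world': array([[ 4.13067511e-01, -8.68566042e-01, -2.73803327e-01,
         3.28773571e+02],
       [-9.10699878e-01, -3.94280468e-01, -1.23161056e-01,
        -5.35814361e+02],
       [-9.81793073e-04,  3.00226487e-01, -9.53867440e-01,
         3.73426917e+02],
       [ 0.00000000e+00,  0.00000000e+00,  0.00000000e+00,
         1.00000000e+00]])}
```

View pics/scene0.png

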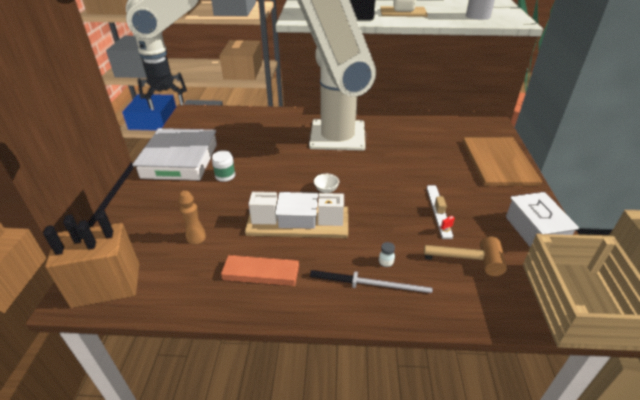

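View pics/top0.png

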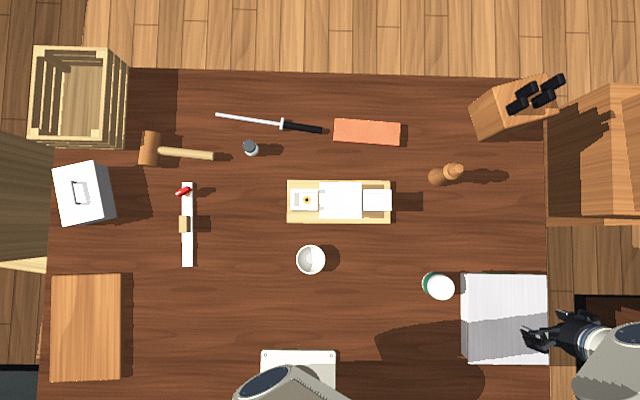

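View pics/wrist0.png

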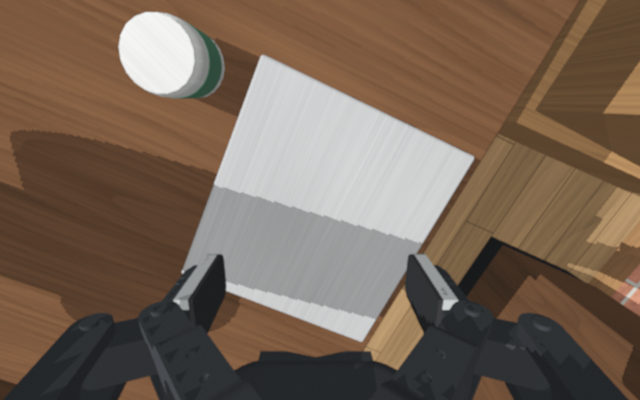

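The scene view shows the bar on the robot's left with its red screw on the far end. The press is in the middle, with the insert on its left. In the top view the bar is at about (187,224), the screw at (184,190), the press at (338,200) and the insert at (307,200). Next I'll measure these.

```bash
cat > h.py <<'E'
import numpy as np, cv2
from rig import env
def ray(info,u,v):
    K=np.array(info["intrinsics"]);T=np.array(info["cam_to_world"])
    d=T[:3,:3]@np.linalg.inv(K)@np.array([u,v,1.]);return T[:3,3],d
def onz(info,u,v,z):
    o,d=ray(info,u,v);return o+d*(z-o[2])/d[2]
def proj(info,p):
    K=np.array(info["intrinsics"]);T=np.array(info["cam_to_world"])
    c=T[:3,:3].T@(np.array(p,float)-T[:3,3]);q=K@c;return q[:2]/q[2]
def rotv(s):
    from scipy.spatial.transform import Rotation as R
    return R.from_euler('xyz',s["tcp_rot"],degrees=True).as_matrix()
def delta(s,target):  # world target -> tool shift
    return rotv(s).T@(np.array(target,float)-s["position"])
E
python3 - <<'E'
from h import *
i=env.camera_info("top");im=cv2.imread("pics/top0.png")
hsv=cv2.cvtColor(im,cv2.COLOR_BGR2HSV)
def big(m,box):
    z=np.zeros_like(m);x0,y0,x1,y1=box;z[y0:y1,x0:x1]=m[y0:y1,x0:x1];return z
white=((hsv[...,1]<60)&(hsv[...,2]>150)).astype(np.uint8)*255
m=big(white,(170,175,205,275))
pts=cv2.findNonZero(m);r=cv2.minAreaRect(pts);print("bar px",r)
b=cv2.boxPoints(r);bw=np.array([onz(i,*p,10)[:2] for p in b]);print(bw.round(1),bw.mean(0))
ys,xs=np.nonzero(m)
W=np.array([onz(i,x,y,10)[:2] for x,y in zip(xs,ys)]);print("n",len(W),W.mean(0));
u,s,v=np.linalg.svd(W-W.mean(0));print(v[0],np.degrees(np.arctan2(v[0][1],v[0][0])))
red=((hsv[...,1]>150)&((hsv[...,0]<8)|(hsv[...,0]>172))&(hsv[...,2]>100)).astype(np.uint8)*255
m=big(red,(165,170,205,210));r=cv2.minAreaRect(cv2.findNonZero(m));print("wing",r,onz(i,*r[0],54))
s=cv2.resize(im[170:275,150:230],None,fx=5,fy=5,interpolation=cv2.INTER_CUBIC)
s2=cv2.resize(im[170:232,276:402],None,fx=6,fy=6,interpolation=cv2.INTER_CUBIC)
cv2.imwrite("pics/a.png",s);cv2.imwrite("pics/b.png",s2)
E
```

```text
bar px ((183.99998474121094, 223.99996948242188), (83.99998474121094, 15.999998092651367), 90.0)
[[593.6 376. ]
 [594.7 328.6]
 [346.1 317.5]
 [345.3 364.2]] [469.93166748 346.57637499]
n 719 [458.4082765  336.82858117]
[-0.99877206 -0.0495416 ] -177.160312795588
wing ((182.60000610351562, 190.6999969482422), (7.155416965484619, 16.54690170288086), 63.43495178222656) [564.11007818 339.77322549  54.        ]
```

View pics/a.png

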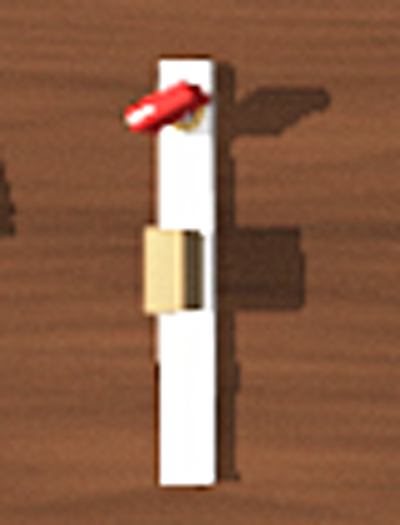

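View pics/b.png

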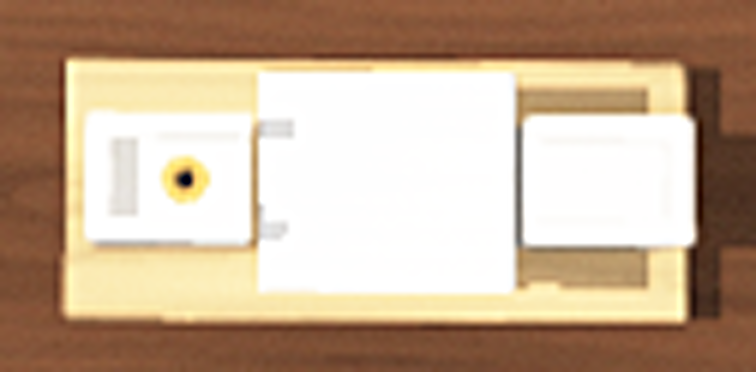

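Run:
```python
from h import *
i=env.camera_info("top")
a=onz(i,150+185.5/5,170+60/5,10);b=onz(i,150+186/5,170+485/5,10)
print("bar ends",a,b,np.linalg.norm(a-b),(a+b)/2,np.degrees(np.arctan2(*(a-b)[1::-1])))
ins=onz(i,276+185/6,170+180/6,85);print("ins",ins)
for n,(x,y) in dict(bl=(65,322),br=(687,320),tl=(66,58),tr=(687,60)).items(): print(n,onz(i,276+x/6,170+y/6,18))
w1=onz(i,150+130/5,170+120/5,54);w2=onz(i,150+205/5,170+92/5,54);print("wing",w1,w2)
c=env.camera_info("wrist");s=env.get_state();R=rotv(s)
print("cam in tool",R.T@(c["cam_to_world"][:3,3]-s["position"]),(R.T@c["cam_to_world"][:3,:3]).round(3))
for n,uv,z in [("mill",(452,170),174),("spice",(251,148),62),("mallethd",(149,150),56),("bowl",(310,260),40),("tin",(438,286),85)]: print(n,onz(i,*uv,z).round())
print(delta(s,[((a+b)/2)[0],((a+b)/2)[1],232]))
```

```text
bar ends [594.35486474 343.11426999  10.        ] [342.96274338 331.39782058  10.        ] 251.66500326585611 [468.65880406 337.25604529  10.        ] 2.668411702471959
ins [542.81558812 -16.83173835  85.        ]
bl [475.86706925  41.59910516  18.        ]
br [ 482.93574842 -267.14656461   18.        ]
tl [607.10466574  44.50028971  18.        ]
tr [ 613.0995335  -266.45272182   18.        ]
wing [554.22447631 358.05915044  54.        ] [571.24987441 316.19888622  54.        ]
cam in tool [  -0.99220266  -78.06835346 -141.88566749] [[ 1.    -0.     0.   ]
 [-0.     0.954  0.3  ]
 [-0.    -0.3    0.954]]
mill [ 623. -392.  174.]
spice [691. 147.  62.]
mallethd [679. 440.  56.]
bowl [372. -29.  40.]
tin [ 311. -386.   85.]
[-7.38166753e+02 -5.66078662e+02  3.85226256e-01]
```

```bash
python3 -m inch '[{"gripper":0,"delta_pos":[-738,-566,0],"roll":0.38},{"gripper":0,"delta_pos":[-738,-566,0],"roll":0.38},{"gripper":0,"delta_pos":[-738,-566,0],"roll":0.38},{"gripper":0,"delta_pos":[-738,-566,0],"roll":0.38},{"gripper":0,"delta_pos":[-738,-566,0],"roll":0.38},{"gripper":0,"delta_pos":[-738,-566,0],"roll":0.38},{"gripper":0,"delta_pos":[-738,-566,0],"roll":0.38},{"gripper":0,"delta_pos":[-738,-566,0],"roll":0.38},{"gripper":0,"delta_pos":[-738,-566,0],"roll":0.38},{"gripper":0,"delta_pos":[-738,-566,0],"roll":0.38},{"gripper":0,"delta_pos":[-738,-566,0],"roll":0.38},{"gripper":0,"delta_pos":[-738,-566,0],"roll":0.38},{"gripper":0,"delta_pos":[-738,-566,0],"roll":0.38},{"gripper":0,"delta_pos":[-738,-566,0],"roll":0.38},{"gripper":0,"delta_pos":[-738,-566,0],"roll":0.38},{"gripper":0,"delta_pos":[-738,-566,0],"roll":0.38},{"gripper":0,"delta_pos":[-738,-566,0],"roll":0.38},{"gripper":0,"delta_pos":[-738,-566,0],"roll":0.38},{"gripper":0,"delta_pos":[-738,-566,0],"roll":0.38},{"gripper":0,"delta_pos":[-738,-566,0],"roll":0.38}]'
```

```text
time: 2.15
position: [469.4, 340.3, 231.8]
tcp_rot: [-179.9, 0.1, -87.2]
ft_force: [1.0, -0.7, 0.2]
grip_width: 85.2
```

Run:
```python
from h import *
i=env.camera_info("wrist");print(env.get_state()["position"])
im=env.get_image("wrist")[:,:,::-1].copy();cv2.imwrite("pics/w1.png",im)
np.save("w1K.npy",i["intrinsics"]);np.save("w1T.npy",i["cam_to_world"])
```

```text
[469.3985832  340.33308626 231.79015783]
```

View pics/w1.png

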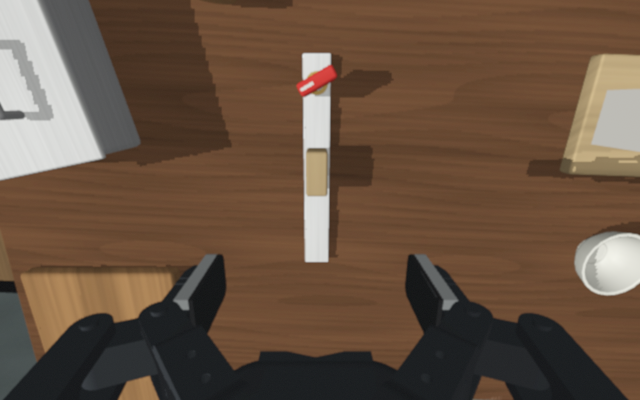

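The bar stands upright in the image, from v=53 to v=262 at u≈316, with the block at (317,172) and the wing at (316,81). Its stripe end points to the lower left.

Run:
```python
from h import *
i=dict(intrinsics=np.load("w1K.npy"),cam_to_world=np.load("w1T.npy"));im=cv2.imread("pics/w1.png")
hsv=cv2.cvtColor(im,cv2.COLOR_BGR2HSV)
m=np.zeros(im.shape[:2],np.uint8);w=(hsv[...,1]<60)&(hsv[...,2]>130);m[48:268,295:337]=255*w[48:268,295:337]
ys=np.nonzero(m.sum(1)>255*10)[0];print(ys[0],ys[-1])
L=[];Rr=[]
for y in list(range(105,145))+list(range(200,258)):
    x=np.nonzero(m[y])[0];L.append(onz(i,x[0]-.5,y,10)[:2]);Rr.append(onz(i,x[-1]+.5,y,10)[:2])
def fit(P):
    P=np.array(P);v=cv2.fitLine(P.astype(np.float32),cv2.DIST_L2,0,.01,.01).ravel();v=v*np.sign(v[0]);return np.degrees(np.arctan2(v[1],v[0])),v[3]+(470-v[2])*v[1]/v[0]
print(fit(L),fit(Rr))
print("ends",onz(i,316.5,ys[0]-.5,10),onz(i,316,ys[-1]+.5,10))
# block top
blk=((hsv[...,0]>12)&(hsv[...,0]<28)&(hsv[...,1]>70)&(hsv[...,2]>120)).astype(np.uint8)*255
b=np.zeros_like(blk);b[140:205,298:335]=blk[140:205,298:335]
r=cv2.boundingRect(cv2.findNonZero(b));print(r)
red=((hsv[...,1]>150)&((hsv[...,0]<8)|(hsv[...,0]>172))&(hsv[...,2]>90)).astype(np.uint8)*255
r=cv2.minAreaRect(cv2.findNonZero(red));print(r)
cv2.imwrite("pics/w1z.png",cv2.resize(im[45:205,280:360],None,fx=4,fy=4,interpolation=cv2.INTER_CUBIC)[:600])
```

```text
53 262
(np.float32(2.6293402), np.float32(356.60904)) (np.float32(3.053571), np.float32(325.38943))
ends [595.95980197 346.76738692  10.        ] [344.25963573 334.74644365  10.        ]
(307, 151, 20, 44)
((316.60003662109375, 80.69999694824219), (15.205260276794434, 42.48529052734375), 63.43495178222656)
```

View pics/w1z.png

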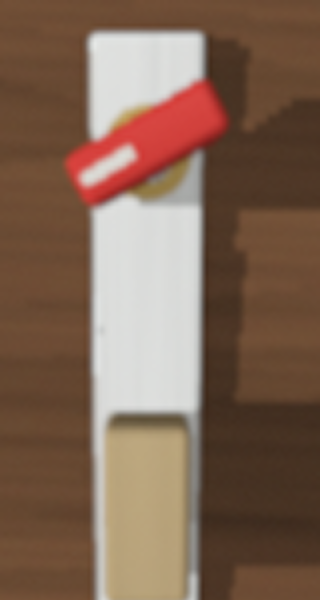

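```bash
python3 -m inch '[{"gripper":0,"delta_pos":[-0.7,-0.7,40],"roll":0},{"gripper":0,"delta_pos":[-0.7,-0.7,80],"roll":0},{"gripper":0,"delta_pos":[-0.7,-0.7,120],"roll":0},{"gripper":0,"delta_pos":[-0.7,-0.7,150],"roll":0},{"gripper":0,"delta_pos":[-0.7,-0.7,170],"roll":0},{"gripper":0,"delta_pos":[-0.7,-0.7,180],"roll":0},{"gripper":0,"delta_pos":[-0.7,-0.7,187],"roll":0},{"gripper":0,"delta_pos":[-0.7,-0.7,191],"roll":0},{"gripper":0,"delta_pos":[-0.7,-0.7,191],"roll":0},{"gripper":0,"delta_pos":[-0.7,-0.7,191],"roll":0}]'
python3 -m inch '[{"gripper":60,"delta_pos":[0,0,0],"roll":0},{"gripper":100,"delta_pos":[0,0,0],"roll":0},{"gripper":130,"delta_pos":[0,0,0],"roll":0},{"gripper":150,"delta_pos":[0,0,0],"roll":0},{"gripper":170,"delta_pos":[0,0,0],"roll":0},{"gripper":190,"delta_pos":[0,0,0],"roll":0},{"gripper":255,"delta_pos":[0,0,0],"roll":0},{"gripper":255,"delta_pos":[0,0,0],"roll":0},{"gripper":255,"delta_pos":[0,0,0],"roll":0},{"gripper":255,"delta_pos":[0,0,0],"roll":0}]'
```

```text
time: 3.2
position: [470.0, 337.7, 42.0]
tcp_rot: [-179.9, 0.0, -87.4]
ft_force: [-0.7, 0.0, -0.2]
grip_width: 85.7
time: 4.2
position: [469.6, 337.8, 41.5]
tcp_rot: [-180.0, 0.0, -87.4]
ft_force: [-1.4, 1.8, 5.3]
grip_width: 21.9
```

```bash
python3 -m inch '[{"gripper":255,"delta_pos":[0,0,-3],"roll":0},{"gripper":255,"delta_pos":[0,0,-8],"roll":0},{"gripper":255,"delta_pos":[0,0,-18],"roll":0},{"gripper":255,"delta_pos":[0,0,-35],"roll":0},{"gripper":255,"delta_pos":[0,0,-60],"roll":0},{"gripper":255,"delta_pos":[0,0,-90],"roll":0},{"gripper":255,"delta_pos":[0,0,-120],"roll":0},{"gripper":255,"delta_pos":[0,0,-150],"roll":0},{"gripper":255,"delta_pos":[0,0,-180],"roll":0},{"gripper":255,"delta_pos":[0,0,-205],"roll":0},{"gripper":255,"delta_pos":[0,0,-220],"roll":0},{"gripper":255,"delta_pos":[0,0,-220],"roll":0},{"gripper":255,"delta_pos":[0,0,-220],"roll":0}]'
python3 - <<'E'
from h import *
s=env.get_state();print(s["position"],s["tcp_rot"],s["ft_force"],s["wrist_torque"],s["grip_width"],s["joints"].round(1))
print(delta(s,[460,-112,s["position"][2]+30]))
E
```

```text
time: 5.5
position: [469.1, 337.1, 260.9]
tcp_rot: [180.0, -0.0, -87.4]
ft_force: [0.3, 0.2, -4.7]
grip_width: 21.4
[469.05183129 337.08475108 260.93659747] [ 1.79985389e+02 -1.05171179e-02 -8.73826433e+01] [ 0.26556809  0.18415713 -4.74806256] [-0.00134599  0.08262659 -0.0286792 ] 21.417630914093643 [ 34.5  18.4  98.   -0.   63.6 121.9]
[448.20839965  29.557744   -29.91019158]
```

```bash
python3 -m inch '[{"gripper":255,"delta_pos":[10,0,0],"roll":0},{"gripper":255,"delta_pos":[30,0,0],"roll":-0.04},{"gripper":255,"delta_pos":[60,3,-5],"roll":-0.12},{"gripper":255,"delta_pos":[95,6,-10],"roll":-0.23},{"gripper":255,"delta_pos":[130,9,-15],"roll":-0.35},{"gripper":255,"delta_pos":[165,12,-20],"roll":-0.48},{"gripper":255,"delta_pos":[200,15,-25],"roll":-0.61},{"gripper":255,"delta_pos":[235,18,-30],"roll":-0.74},{"gripper":255,"delta_pos":[270,21,-30],"roll":-0.87},{"gripper":255,"delta_pos":[305,24,-30],"roll":-1.0},{"gripper":255,"delta_pos":[340,27,-30],"roll":-1.13},{"gripper":255,"delta_pos":[375,30,-30],"roll":-1.26},{"gripper":255,"delta_pos":[405,30,-30],"roll":-1.38},{"gripper":255,"delta_pos":[430,30,-30],"roll":-1.47},{"gripper":255,"delta_pos":[443,30,-30],"roll":-1.52},{"gripper":255,"delta_pos":[448,30,-30],"roll":-1.545},{"gripper":255,"delta_pos":[448,30,-30],"roll":-1.545},{"gripper":255,"delta_pos":[448,30,-30],"roll":-1.545},{"gripper":255,"delta_pos":[448,30,-30],"roll":-1.545},{"gripper":255,"delta_pos":[448,30,-30],"roll":-1.545}]'
python3 - <<'E'
from h import *
s=env.get_state();i=env.camera_info("wrist");print(s["position"],s["tcp_rot"])
im=env.get_image("wrist")[:,:,::-1].copy();cv2.imwrite("pics/w2.png",im)
np.save("w2K.npy",i["intrinsics"]);np.save("w2T.npy",i["cam_to_world"])
cv2.imwrite("pics/t2.png",env.get_image("top")[:,:,::-1]);s=env.get_state();print(s["position"],s["tcp_rot"])
E
```

```text
time: 7.5
position: [459.8, -111.0, 290.9]
tcp_rot: [-180.0, 0.0, 1.2]
ft_force: [0.5, 0.5, -4.0]
grip_width: 21.8
[ 459.84331436 -111.04374186  290.94928597] [-1.79992574e+02  1.97579713e-02  1.16759981e+00]
[ 459.98128341 -111.10492909  291.0957056 ] [1.79998955e+02 3.57663134e-03 1.17599675e+00]
```

View pics/w2.png

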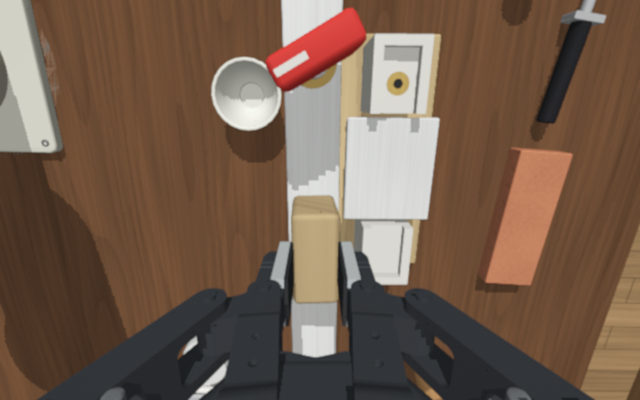

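View pics/t2.png

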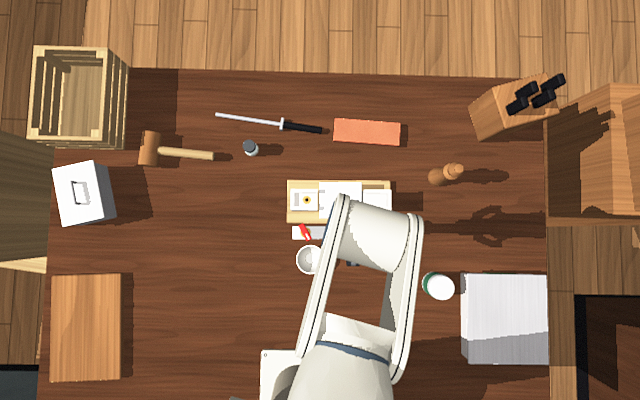

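Run:
```python
import cv2
im=cv2.imread("pics/w2.png")
cv2.imwrite("pics/w2z.png",cv2.resize(im[20:300,330:450],None,fx=5,fy=5,interpolation=cv2.INTER_CUBIC)[:600])
cv2.imwrite("pics/w2y.png",cv2.resize(im[200:300,330:450],None,fx=6,fy=6,interpolation=cv2.INTER_CUBIC))
cv2.imwrite("pics/w2x.png",cv2.resize(im[0:200,230:380],None,fx=3,fy=3,interpolation=cv2.INTER_CUBIC))
```

```text
(no output)
```

View pics/w2z.png

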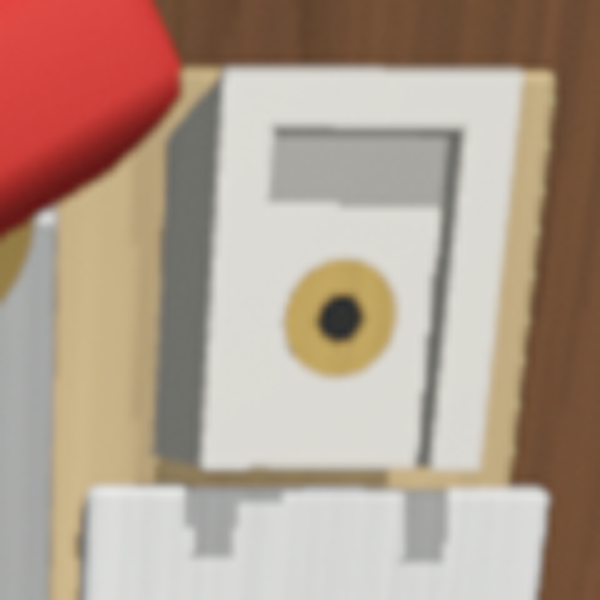

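View pics/w2y.png

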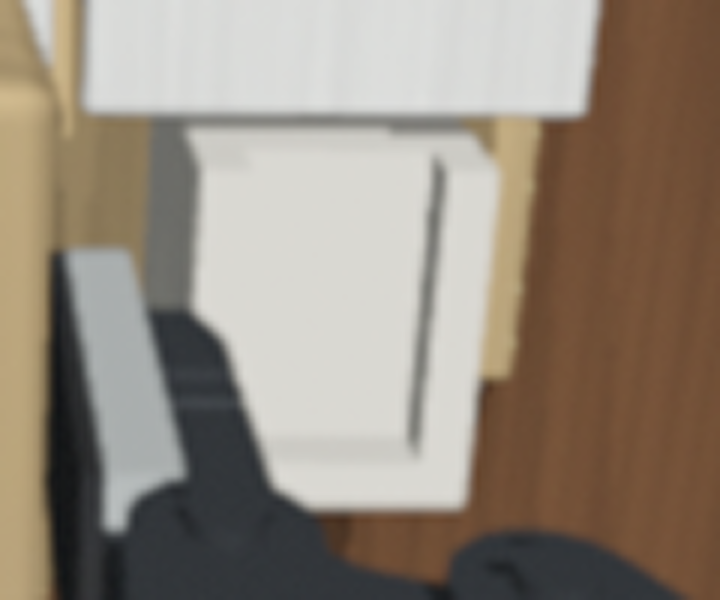

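View pics/w2x.png

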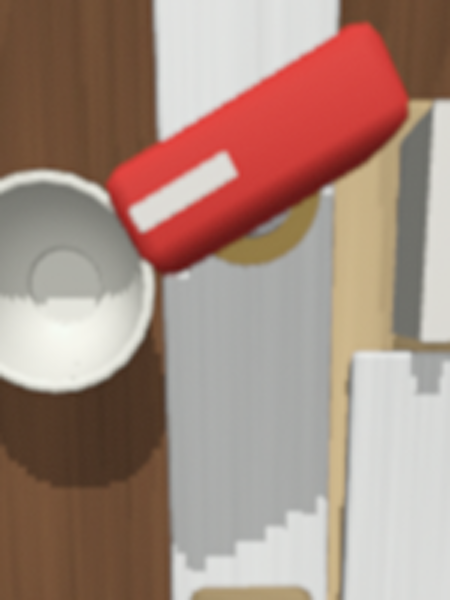

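Run:
```python
from h import *
i=dict(intrinsics=np.load("w2K.npy"),cam_to_world=np.load("w2T.npy"))
P=lambda u,v,z:onz(i,u,v,z)[:2]
ins=P(398,83.6,85);print("ins",ins)
ang=lambda a,b:np.degrees(np.arctan2(*(a-b)[::-1]))
mt=[P(348.4,117.4,80),P(440,117.4,80),P(344.2,218.7,80),P(428,219.2,80)];print("mould",np.round(mt,1),"c",np.mean(mt,0),ang(mt[0],mt[2]),ang(mt[1],mt[3]))
A=[P(374,33.6,96),P(434.4,34,96),P(370,113.6,96),P(426,113.8,96)];print("A",np.round(A,1),np.mean(A,0),ang(A[0],A[2]),ang(A[1],A[3]))
B=[P(408,284.7,96),P(413,228,96)];print("B",np.round(B,1)); print("R edges",ang(A[1],B[0]),"len",np.linalg.norm(A[1]-B[0]))
L=[P(281.7,0,260),P(287.3,190,260)];R=[P(342.7,0,260),P(339.3,190,260)]
print("bar",np.round(L+R,1),ang(L[0],L[1]),ang(R[0],R[1]),np.mean(L+R,0))
# centre line at the grip y and block
print(np.load("w2T.npy").round(2))
```

```text
ins [545.74206427 -14.27621015]
mould [[ 495.9  -50. ]
 [ 596.7  -48. ]
 [ 497.1 -169.5]
 [ 599.1 -168. ]] c [ 547.18709947 -108.87201417] 90.55606938909422 91.11429348693059
A [[515.   30.4]
 [573.9  31.2]
 [516.6 -44.9]
 [575.3 -43.9]] [545.22416375  -6.82609561] 91.23768268400136 91.0632876497098
B [[ 579.1 -249.7]
 [ 576.6 -173.3]]
R edges 91.06061136498106 len 280.9353741115915
bar [[441.8  13.3]
 [443.9 -82.7]
 [471.5  13.9]
 [474.  -82.1]] 91.2453167089002 91.51704353188566 [457.79074012 -34.38473383]
[[ 1.0000e+00  2.0000e-02  1.0000e-02  4.5910e+02]
 [ 2.0000e-02 -9.5000e-01 -3.0000e-01 -3.2870e+01]
 [-0.0000e+00  3.0000e-01 -9.5000e-01  4.3285e+02]
 [ 0.0000e+00  0.0000e+00  0.0000e+00  1.0000e+00]]
```

Run:
```python
from h import *
i=dict(intrinsics=np.load("w2K.npy"),cam_to_world=np.load("w2T.npy"))
P=lambda u,v,z:onz(i,u,v,z)
print("wing c",P(315,46.7,304)); print("blk",P(315,302,296),P(315,207,296),P(315,197,260))
s=env.get_state();print(delta(s,[546,-110.5,160]))
im=cv2.imread("pics/w2.png");cv2.imwrite("pics/w2b.png",cv2.resize(im[185:320,275:355],None,fx=4.4,fy=4.4,interpolation=cv2.INTER_CUBIC))
```

```text
wing c [458.5871552  -13.57433662 304.        ]
blk [ 460.97370844 -132.19569806  296.        ] [459.92608295 -80.29599655 296.        ] [460.01792211 -86.6041201  260.        ]
[ 86.02119706   1.15821784 131.09035723]
```

View pics/w2b.png

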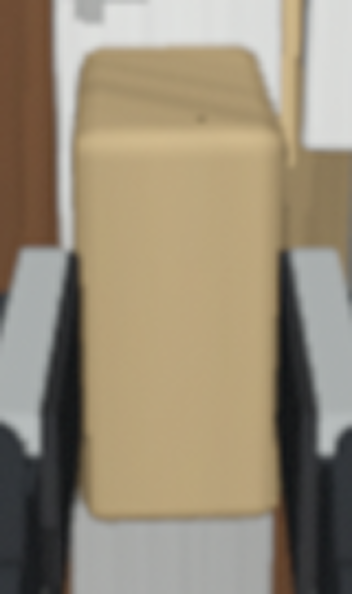

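```bash
python3 -m inch '[{"gripper":255,"delta_pos":[10,0,0],"roll":0},{"gripper":255,"delta_pos":[30,1,0],"roll":0},{"gripper":255,"delta_pos":[55,2,5],"roll":0},{"gripper":255,"delta_pos":[75,2.6,15],"roll":0},{"gripper":255,"delta_pos":[85,2.6,35],"roll":0},{"gripper":255,"delta_pos":[87,2.6,60],"roll":0},{"gripper":255,"delta_pos":[87,2.6,85],"roll":0},{"gripper":255,"delta_pos":[87,2.6,110],"roll":0},{"gripper":255,"delta_pos":[87,2.6,125],"roll":0},{"gripper":255,"delta_pos":[87,2.6,132],"roll":0},{"gripper":255,"delta_pos":[87,2.6,135],"roll":0},{"gripper":255,"delta_pos":[87,2.6,135],"roll":0},{"gripper":255,"delta_pos":[87,2.6,135],"roll":0},{"gripper":255,"delta_pos":[87,2.6,135],"roll":0}]'
cat > look.py <<'E'
import sys
from h import *
t=sys.argv[1]
for c in sys.argv[2:]:
    s=env.get_state();i=env.camera_info(c);im=env.get_image(c)[:,:,::-1]
    cv2.imwrite(f"pics/{c}{t}.png",im);np.savez(f"{c}{t}.npz",intrinsics=i["intrinsics"],cam_to_world=i["cam_to_world"])
print(s["time"],s["position"].round(2),s["tcp_rot"].round(2),s["ft_force"].round(1),s["wrist_torque"].round(2),s["grip_width"])
E
python3 look.py 3 wrist top scene
python3 - <<'E'
import cv2
im=cv2.imread("pics/scene3.png");cv2.imwrite("pics/scene3z.png",cv2.resize(im[170:250,220:380],None,fx=5,fy=5,interpolation=cv2.INTER_CUBIC))
E
```

```text
time: 9.0
position: [547.7, -112.5, 157.1]
tcp_rot: [180.0, -0.1, 1.1]
ft_force: [0.0, -0.5, -3.8]
grip_width: 21.6
9.1 [ 547.46 -112.4   156.83] [ 1.7998e+02 -7.0000e-02  1.1400e+00] [ 0.1  0.6 -4.2] [ 0.02  0.03 -0.01] 21.376077792133447
```

View pics/wrist3.png

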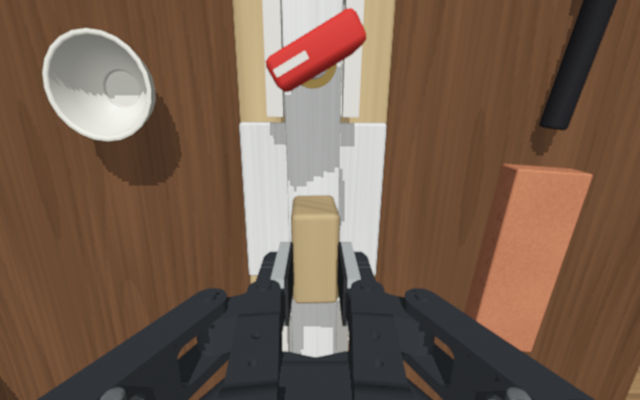

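View pics/scene3z.png

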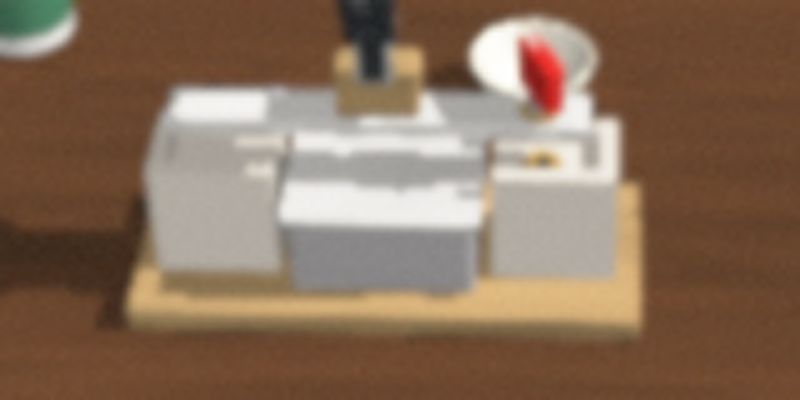

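Run:
```python
import cv2
im=cv2.imread("pics/wrist3.png");cv2.imwrite("pics/w3z.png",cv2.resize(im[0:130,230:400],None,fx=4.6,fy=4.6,interpolation=cv2.INTER_CUBIC))
```

```text
(no output)
```

View pics/w3z.png

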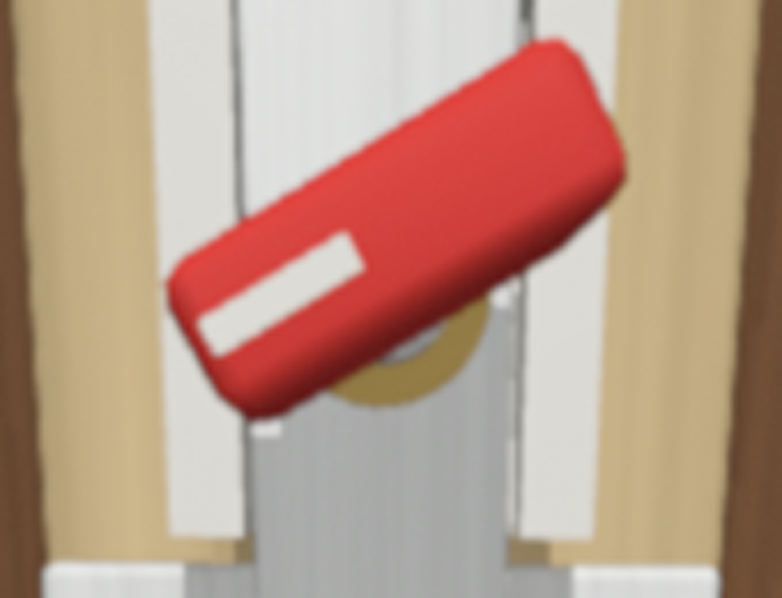

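Run:
```python
from h import *
i=np.load("wrist3.npz");P=lambda u,v,z:onz(i,230+u/4.6,v/4.6,z)[:2]
s=env.get_state();zb=s["position"][2]-41+10;print(zb)
ax=np.array([np.cos(np.radians(91.05)),np.sin(np.radians(91.05))]);n=np.array([ax[1],-ax[0]])
ref=np.array([547.5,-112.4])
def q(name,u,v,z):
    p=P(u,v,z)-ref;print(name,"across",round(p@n,1),"along",round(p@ax,1))
q("upL0",150,0,96);q("upL1",168,530,96);q("upR0",620,0,96);q("upR1",593,530,96)
q("barL0",237,5,zb);q("barL1",253,560,zb);q("barR0",522,5,zb);q("barR1",506,560,zb)
q("upL inner end",168,537,96)
q("upR inner end",593,537,96)
q("boardL0",15,50,18);q("boardR0",757,50,18);q("mouldL",42,566,80);q("mouldR",718,568,80);q("mL b",0,0,80)
# wing top corner extremes
q("wing c",390,205,zb+44)
j=np.load("top3.npz")
```

```text
125.6976820786675
upL0 across -29.1 along 132.6
upL1 across -29.8 along 69.1
upR0 across 29.2 along 132.8
upR1 across 28.6 along 69.2
barL0 across -15.6 along 124.2
barL1 across -15.4 along 67.0
barR0 across 14.6 along 124.3
barR1 across 14.4 along 67.1
upL inner end across -29.8 along 68.1
upR inner end across 28.7 along 68.2
boardL0 across -64.3 along 146.0
boardR0 across 64.3 along 146.2
mouldL across -51.2 along 63.1
mouldR across 49.8 along 63.0
mL b across -51.5 along 136.9
wing c across 0.7 along 98.2
```

```bash
python3 -m inch '[{"gripper":255,"delta_pos":[0,0,3],"roll":0},{"gripper":255,"delta_pos":[0,0,7],"roll":0},{"gripper":255,"delta_pos":[0,0,11],"roll":0},{"gripper":255,"delta_pos":[0,0,15],"roll":0},{"gripper":255,"delta_pos":[0,0,19],"roll":0},{"gripper":255,"delta_pos":[0,0,22],"roll":0},{"gripper":255,"delta_pos":[0,0,24],"roll":0},{"gripper":255,"delta_pos":[0,0,25.5],"roll":0},{"gripper":255,"delta_pos":[0,0,26.5],"roll":0},{"gripper":255,"delta_pos":[0,0,27.5],"roll":0},{"gripper":255,"delta_pos":[0,0,28],"roll":0},{"gripper":255,"delta_pos":[0,0,28.5],"roll":0},{"gripper":255,"delta_pos":[0,0,28.5],"roll":0},{"gripper":255,"delta_pos":[0,0,28.5],"roll":0}]'
python3 look.py 4 wrist
```

```text
time: 10.55
position: [547.1, -112.3, 127.7]
tcp_rot: [-180.0, -0.0, 1.1]
ft_force: [0.4, 0.6, -4.5]
grip_width: 21.5
10.55 [ 547.06 -112.32  127.67] [-180.     -0.      1.14] [ 0.4  0.6 -4.5] [-0.06  0.1  -0.07] 21.545853605235617
```

View pics/wrist4.png

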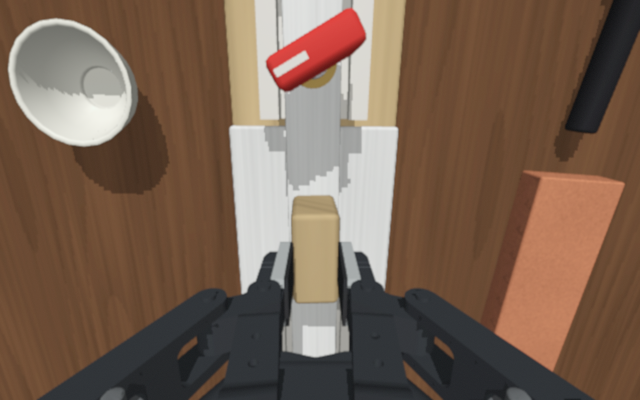

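Nothing is touching yet and the bar looks centred between the walls. I'll ease it down in half-millimetre steps.

```bash
python3 -m inch '[{"gripper":255,"delta_pos":[0,0,0.5],"roll":0},{"gripper":255,"delta_pos":[0,0,1],"roll":0},{"gripper":255,"delta_pos":[0,0,1.3],"roll":0},{"gripper":255,"delta_pos":[0,0,1.6],"roll":0},{"gripper":255,"delta_pos":[0,0,1.6],"roll":0},{"gripper":255,"delta_pos":[0,0,1.6],"roll":0}]'
```

```text
time: 11.2
position: [547.1, -112.3, 126.5]
tcp_rot: [180.0, -0.0, 1.1]
ft_force: [-2.4, 0.8, 5.7]
grip_width: 21.5
```

```bash
python3 -m inch '[{"gripper":180,"delta_pos":[0,0,0],"roll":0},{"gripper":150,"delta_pos":[0,0,0],"roll":0},{"gripper":110,"delta_pos":[0,0,0],"roll":0},{"gripper":70,"delta_pos":[0,0,0],"roll":0},{"gripper":40,"delta_pos":[0,0,0],"roll":0},{"gripper":20,"delta_pos":[0,0,0],"roll":0},{"gripper":20,"delta_pos":[0,0,-10],"roll":0},{"gripper":20,"delta_pos":[0,0,-30],"roll":0},{"gripper":20,"delta_pos":[0,0,-60],"roll":0},{"gripper":20,"delta_pos":[0,0,-90],"roll":0},{"gripper":20,"delta_pos":[0,-20,-110],"roll":0},{"gripper":20,"delta_pos":[0,-40,-120],"roll":0},{"gripper":20,"delta_pos":[0,-50,-120],"roll":0},{"gripper":20,"delta_pos":[0,-50,-120],"roll":0},{"gripper":20,"delta_pos":[0,-50,-120],"roll":0}]'
python3 look.py 5 wrist scene
python3 - <<'E'
import cv2
im=cv2.imread("pics/scene5.png");cv2.imwrite("pics/scene5z.png",cv2.resize(im[170:250,220:380],None,fx=5,fy=5,interpolation=cv2.INTER_CUBIC))
E
```

```text
time: 12.7
position: [545.6, -62.4, 245.4]
tcp_rot: [180.0, 0.1, 1.2]
ft_force: [-0.9, 0.4, 0.5]
grip_width: 78.8
12.75 [545.62 -62.7  245.23] [1.80e+02 8.00e-02 1.15e+00] [-0.3 -0.5  0.8] [-0.09 -0.01  0.02] 78.9474954210146
```

View pics/wrist5.png

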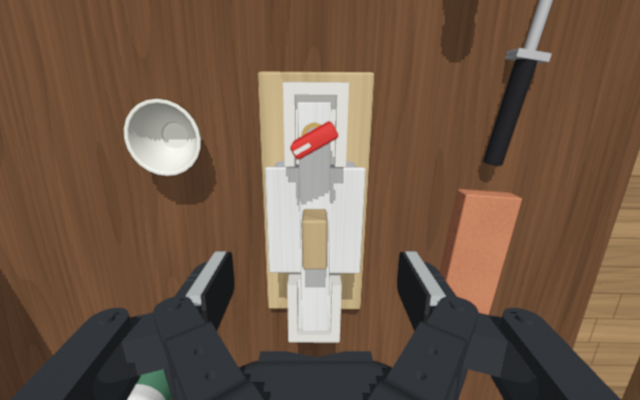

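View pics/scene5z.png

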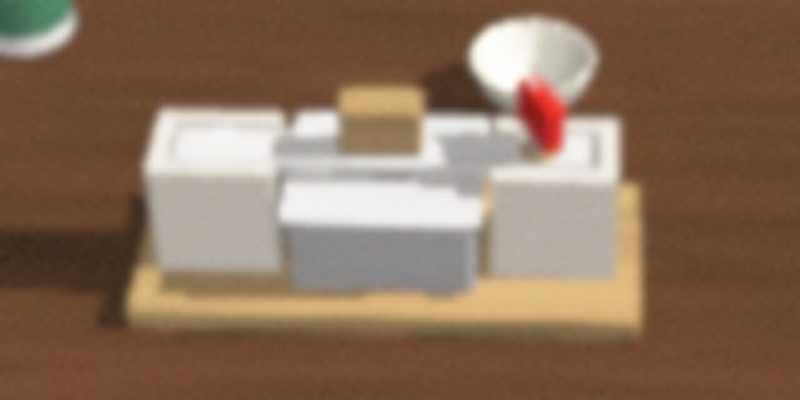

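Both ends look to be down in the pockets in both views. The wing is at about (314,140) in the wrist image. I'll zoom in to measure the wing and the fit.

Run:
```python
from h import *
im=cv2.imread("pics/wrist5.png");i=np.load("wrist5.npz")
cv2.imwrite("pics/w5a.png",cv2.resize(im[70:190,255:380],None,fx=5,fy=5,interpolation=cv2.INTER_CUBIC))
cv2.imwrite("pics/w5b.png",cv2.resize(im[260:350,270:360],None,fx=6,fy=6,interpolation=cv2.INTER_CUBIC))
hsv=cv2.cvtColor(im,cv2.COLOR_BGR2HSV)
red=((hsv[...,1]>140)&((hsv[...,0]<4)|(hsv[...,0]>174))&(hsv[...,2]>90)).astype(np.uint8)*255;red[170:]=0;red[:,:280]=0;red[:,350:]=0
r=cv2.minAreaRect(cv2.findNonZero(red));print(r)
```

```text
((313.30902099609375, 139.8800506591797), (18.137670516967773, 47.88520050048828), 61.189208984375)
```

View pics/w5a.png

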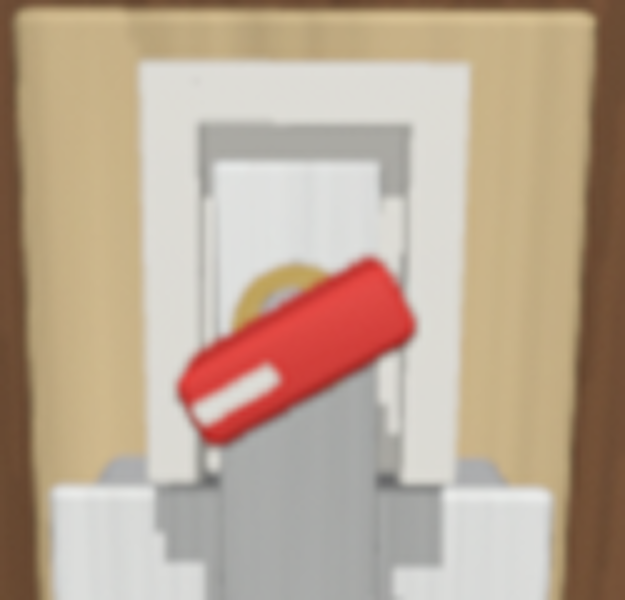

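View pics/w5b.png

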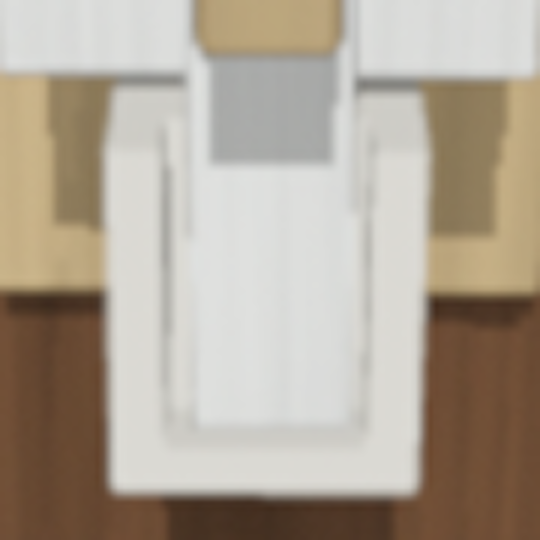

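Run:
```python
from h import *
i=np.load("wrist5.npz");A=lambda u,v,z:onz(i,255+u/5,70+v/5,z)[:2];B=lambda u,v,z:onz(i,270+u/6,260+v/6,z)[:2]
ax=np.array([np.cos(np.radians(91.05)),np.sin(np.radians(91.05))]);n=np.array([ax[1],-ax[0]]);ref=np.array([547,-109.])
def q(nm,p): p=p-ref;print(nm,"across %.1f along %.1f"%(p@n,p@ax))
q("pocket end+ (96)",A(300,125,96));q("bar end+",A(297,160,95));q("pocket end- (96)",B(265,440,96));q("bar end- top",B(275,426,95))
q("upright out+",A(300,62,96));q("upright out-",B(265,494,96))
q("pwL",A(198,160,96));q("pwR",A(412,160,96));q("barL",A(215,165,95));q("barR",A(379,165,95))
q("pwL-",B(164,300,96));q("pwR-",B(375,300,96));q("barL-",B(195,400,95));q("barR-",B(355,400,95))
for nm,c in [("TL",(190,368)),("TR",(372,262)),("BR",(412,330)),("BL",(215,440))]: q("wing "+nm,A(*c,139))
a=A(195,415,139);b=A(277,372,139);d=a-b;print("stripe bearing",np.degrees(np.arctan2(d[1],d[0])))
d=A(200,360,139)-A(355,268,139);print("top edge bearing",np.degrees(np.arctan2(d[1],d[0])))
d=A(235,435,139)-A(400,345,139);print("bot edge bearing",np.degrees(np.arctan2(d[1],d[0])))
```

```text
pocket end+ (96) across -0.3 along 129.3
bar end+ across -0.8 along 123.3
pocket end- (96) across -0.7 along -128.6
bar end- top across 1.2 along -126.3
upright out+ across -0.3 along 139.8
upright out- across -0.7 along -141.3
pwL across -18.6 along 123.3
pwR across 19.8 along 123.3
barL across -15.6 along 122.4
barR across 13.9 along 122.5
pwL- across -19.4 along -97.2
pwR- across 19.6 along -97.1
barL- across -13.9 along -120.4
barR- across 16.3 along -120.3
wing TL across -17.6 along 91.9
wing TR across 11.0 along 108.4
wing BR across 17.5 along 97.9
wing BL across -13.8 along 80.4
stripe bearing -151.3282247021818
top edge bearing -148.60737420547895
bot edge bearing -150.2096759151427
```

```bash
python3 -m inch '[{"gripper":90,"delta_pos":[0.4,-5,0],"roll":-0.1},{"gripper":90,"delta_pos":[0.4,-20,0],"roll":-0.24},{"gripper":90,"delta_pos":[0.4,-35,0],"roll":-0.38},{"gripper":90,"delta_pos":[0.4,-45,0],"roll":-0.52},{"gripper":90,"delta_pos":[0.4,-48,0],"roll":-0.66},{"gripper":90,"delta_pos":[0.4,-48,0],"roll":-0.8},{"gripper":90,"delta_pos":[0.4,-48,0],"roll":-0.94},{"gripper":90,"delta_pos":[0.4,-48,10],"roll":-1.08},{"gripper":90,"delta_pos":[0.4,-48,20],"roll":-1.22},{"gripper":90,"delta_pos":[0.4,-48,30],"roll":-1.36},{"gripper":90,"delta_pos":[0.4,-48,35],"roll":-1.5},{"gripper":90,"delta_pos":[0.4,-48,40],"roll":-1.64},{"gripper":90,"delta_pos":[0.4,-48,43],"roll":-1.78},{"gripper":90,"delta_pos":[0.4,-48,45],"roll":-1.92},{"gripper":90,"delta_pos":[0.4,-48,45],"roll":-2.03},{"gripper":90,"delta_pos":[0.4,-48,45],"roll":-2.07},{"gripper":90,"delta_pos":[0.4,-48,45],"roll":-2.07},{"gripper":90,"delta_pos":[0.4,-48,45],"roll":-2.07},{"gripper":90,"delta_pos":[0.4,-48,45],"roll":-2.07}]'
python3 look.py 6 wrist
```

```text
time: 14.7
position: [545.4, -14.6, 200.8]
tcp_rot: [-180.0, -0.0, 119.7]
ft_force: [1.0, 0.8, 0.1]
grip_width: 55.1
14.7 [545.4  -14.61 200.76] [-1.7998e+02 -1.0000e-02  1.1967e+02] [1.  0.8 0.1] [-0.02  0.01 -0.  ] 55.12529188664111
```

View pics/wrist6.png

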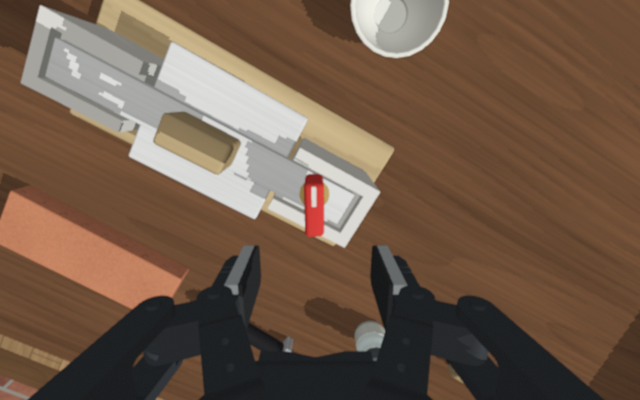

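Run:
```python
from h import *
im=cv2.imread("pics/wrist6.png");cv2.imwrite("pics/w6z.png",cv2.resize(im[160:250,280:350],None,fx=6,fy=6,interpolation=cv2.INTER_CUBIC))
```

```text
(no output)
```

View pics/w6z.png

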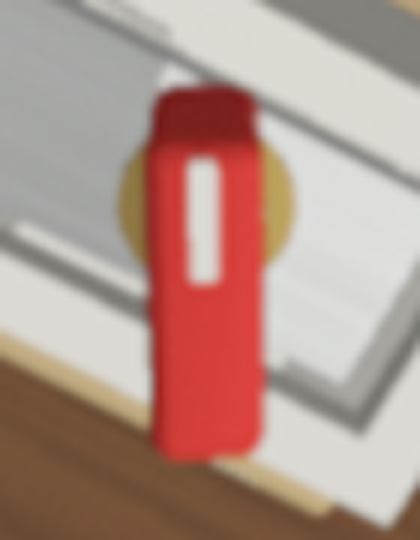

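Run:
```python
from h import *
i=np.load("wrist6.npz");s=env.get_state();P=lambda u,v,z:onz(i,280+u/6,160+v/6,z)
a=P(205,145,139);b=P(209,460,139);c=(a+b)/2;print(a,b,c,np.linalg.norm(a-b),np.degrees(np.arctan2(*(a-b)[1::-1])))
print(delta(s,[c[0],c[1],131.5]))
```

```text
[526.91836568 -25.01750699 139.        ] [560.44539371  -5.40951223 139.        ] [543.6818797  -15.21350961 139.        ] 38.83986439657082 -149.67913557871628
[ 0.25950567 -1.85109804 69.35295383]
```

```bash
python3 -m inch '[{"gripper":90,"delta_pos":[0.2,-1.5,20],"roll":-0.01},{"gripper":90,"delta_pos":[0.2,-1.5,40],"roll":-0.01},{"gripper":90,"delta_pos":[0.2,-1.5,52],"roll":-0.01},{"gripper":90,"delta_pos":[0.2,-1.5,60],"roll":-0.01},{"gripper":90,"delta_pos":[0.2,-1.5,65],"roll":-0.01},{"gripper":90,"delta_pos":[0.2,-1.5,68],"roll":-0.01},{"gripper":90,"delta_pos":[0.2,-1.5,69.3],"roll":-0.01},{"gripper":90,"delta_pos":[0.2,-1.5,69.3],"roll":-0.01},{"gripper":90,"delta_pos":[0.2,-1.5,69.3],"roll":-0.01}]'
python3 -m inch '[{"gripper":120,"delta_pos":[0,0,0],"roll":0},{"gripper":150,"delta_pos":[0,0,0],"roll":0},{"gripper":180,"delta_pos":[0,0,0],"roll":0},{"gripper":200,"delta_pos":[0,0,0],"roll":0},{"gripper":215,"delta_pos":[0,0,0],"roll":0},{"gripper":255,"delta_pos":[0,0,0],"roll":0},{"gripper":255,"delta_pos":[0,0,0],"roll":0},{"gripper":255,"delta_pos":[0,0,0],"roll":0},{"gripper":255,"delta_pos":[0,0,0],"roll":0}]'
python3 -c "
from h import *
s=env.get_state();print(s['position'],s['tcp_rot'],s['ft_force'],s['wrist_torque'],s['joints'])"
```

```text
time: 15.65
position: [544.4, -14.9, 132.1]
tcp_rot: [180.0, 0.0, 120.3]
ft_force: [-0.2, -0.5, 0.6]
grip_width: 55.1
time: 16.55
position: [544.3, -14.9, 132.1]
tcp_rot: [180.0, 0.0, 120.3]
ft_force: [-1.1, 0.7, 5.3]
grip_width: 11.8
[544.29505817 -14.91346738 132.06815137] [1.79976624e+02 1.65616018e-02 1.20324904e+02] [-1.10677195  0.67148699  5.25541298] [-0.03210777  0.20127848  0.00893497] [-2.82118596e+00  2.55909452e+01  1.07525270e+02 -1.48710856e-03
  4.68551570e+01 -1.23145076e+02]
```

```bash
python3 -m inch '[{"gripper":255,"delta_pos":[0,0,0],"roll":0.05},{"gripper":255,"delta_pos":[0,0,0],"roll":0.15},{"gripper":255,"delta_pos":[0,0,0],"roll":0.27},{"gripper":255,"delta_pos":[0,0,0],"roll":0.39},{"gripper":255,"delta_pos":[0,0,0],"roll":0.51},{"gripper":255,"delta_pos":[0,0,0],"roll":0.63},{"gripper":255,"delta_pos":[0,0,0],"roll":0.75},{"gripper":255,"delta_pos":[0,0,0],"roll":0.87},{"gripper":255,"delta_pos":[0,0,0],"roll":0.99},{"gripper":255,"delta_pos":[0,0,0],"roll":1.11},{"gripper":255,"delta_pos":[0,0,0],"roll":1.23},{"gripper":255,"delta_pos":[0,0,0],"roll":1.35},{"gripper":255,"delta_pos":[0,0,0],"roll":1.47},{"gripper":255,"delta_pos":[0,0,0],"roll":1.59},{"gripper":255,"delta_pos":[0,0,0],"roll":1.7},{"gripper":255,"delta_pos":[0,0,0],"roll":1.8},{"gripper":255,"delta_pos":[0,0,0],"roll":1.88},{"gripper":255,"delta_pos":[0,0,0],"roll":1.92},{"gripper":255,"delta_pos":[0,0,0],"roll":1.92},{"gripper":255,"delta_pos":[0,0,0],"roll":1.92}]'
python3 look.py 7 wrist
```

```text
time: 18.55
position: [543.9, -15.7, 132.1]
tcp_rot: [179.9, 0.0, 10.3]
ft_force: [-3.1, -4.9, 6.8]
grip_width: 11.6
18.55 [543.94 -15.69 132.06] [1.7994e+02 3.0000e-02 1.0320e+01] [-3.1 -4.9  6.8] [-0.83  0.5  -0.07] 11.633980349121618
```

View pics/wrist7.png

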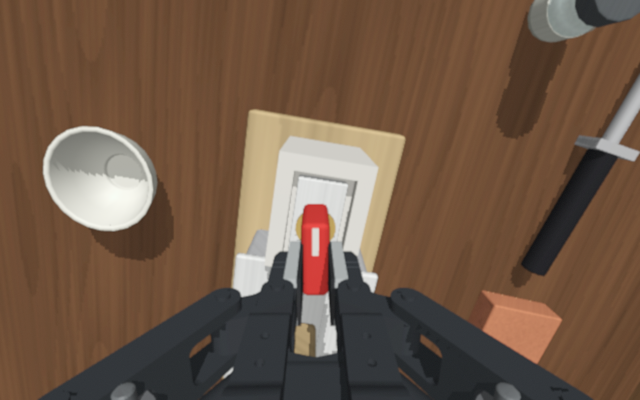

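```bash
python3 -m inch '[{"gripper":255,"delta_pos":[0,0,0],"roll":0.04},{"gripper":255,"delta_pos":[0,0,0],"roll":0.08},{"gripper":255,"delta_pos":[0,0,0],"roll":0.11},{"gripper":255,"delta_pos":[0,0,0],"roll":0.12},{"gripper":255,"delta_pos":[0,0,0],"roll":0.12}]'
python3 -c "
from h import *
s=env.get_state();print(s['tcp_rot'],s['wrist_torque'],s['tau'])"
python3 -m inch '[{"gripper":255,"delta_pos":[0,0,0],"roll":0.02},{"gripper":255,"delta_pos":[0,0,0],"roll":0.03},{"gripper":255,"delta_pos":[0,0,0],"roll":0.03},{"gripper":255,"delta_pos":[0,0,0],"roll":0.03}]'
python3 -c "
from h import *
s=env.get_state();print(s['tcp_rot'],s['wrist_torque'],s['tau'])"
```

```text
time: 19.1
position: [543.7, -15.7, 132.0]
tcp_rot: [179.9, 0.0, 3.4]
ft_force: [-3.2, -5.2, 7.4]
grip_width: 12.0
[1.79934760e+02 4.33178781e-02 3.43626670e+00] [-0.84219427  0.54907924 -0.01534201] [  2.61809483 -47.1223712  -21.25685692   1.05888873  -0.82656434
   0.08698353]
time: 19.5
position: [543.7, -15.7, 132.0]
tcp_rot: [179.9, 0.0, 1.7]
ft_force: [-3.4, -5.5, 7.1]
grip_width: 12.2
[1.79934279e+02 4.15419324e-02 1.73418228e+00] [-0.82842856  0.52837614 -0.00350692] [ 2.61853695e+00 -4.70659733e+01 -2.13114059e+01  1.05867773e+00
 -8.70808214e-01 -5.71480603e-03]
```

```bash
for k in 1 2 ; do python3 -m inch '[{"gripper":255,"delta_pos":[0,0,0],"roll":0.02},{"gripper":255,"delta_pos":[0,0,0],"roll":0.02},{"gripper":255,"delta_pos":[0,0,0],"roll":0.02}]' | sed -n 3,4p
python3 -c "
from h import *
s=env.get_state();print(s['time'],s['position'],s['tcp_rot'][2],s['wrist_torque'],s['tau'][5])"; done
```

```text
tcp_rot: [179.9, 0.0, 0.6]
ft_force: [-2.2, -3.8, 7.9]
19.8 [543.90216241 -15.59364797 132.07388798] 0.5954653418001867 [-0.73204851  0.48978967  0.0681193 ] 0.08769570384174585
tcp_rot: [180.0, -0.1, -0.5]
ft_force: [0.0, -2.9, 5.4]
20.1 [544.53105776 -15.2460093  132.04867474] -0.5266161807938814 [-0.51943206  0.04409677  0.23374732] 0.2177500957623124
```

```bash
for k in 1 2 ; do python3 -m inch '[{"gripper":255,"delta_pos":[0,0,0],"roll":0.02},{"gripper":255,"delta_pos":[0,0,0],"roll":0.02},{"gripper":255,"delta_pos":[0,0,0],"roll":0.02}]' | sed -n 3,4p
python3 -c "
from h import *
s=env.get_state();print(s['time'],s['position'],s['tcp_rot'][2],s['wrist_torque'],s['tau'][5])"; done; python3 look.py 8 wrist top
```

```text
tcp_rot: [180.0, -0.1, -1.7]
ft_force: [2.4, -1.6, 4.9]
20.4 [544.86544077 -14.9480659  132.07760351] -1.673163413956938 [-0.2543386  -0.30612308  0.36728689] 0.300900237634778
tcp_rot: [180.0, -0.1, -2.8]
ft_force: [1.6, -1.0, 5.3]
20.7 [544.83506869 -14.96299904 132.07702911] -2.7782287524223537 [-0.32871716 -0.33672093  0.56100422] 0.5858913995325565
20.75 [544.87 -14.97 132.07] [ 1.7998e+02 -9.0000e-02 -2.7800e+00] [ 1.3 -2.   5.5] [-0.25 -0.29  0.55] 11.694216952613045
```

View pics/wrist8.png

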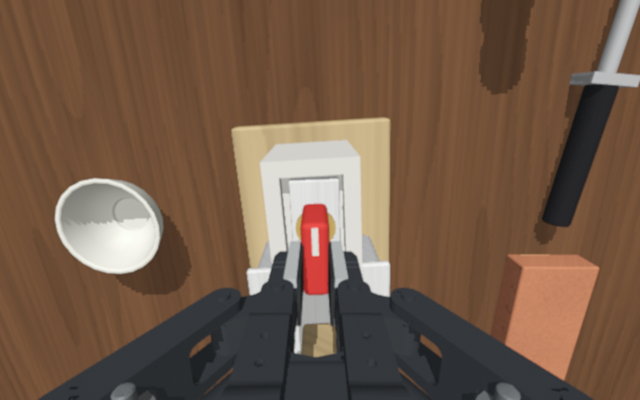

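Run:
```python
from h import *
im=cv2.imread("pics/wrist8.png");cv2.imwrite("pics/w8z.png",cv2.resize(im[110:270,225:400],None,fx=4.5,fy=3.7,interpolation=cv2.INTER_CUBIC))
```

```text
(no output)
```

View pics/w8z.png

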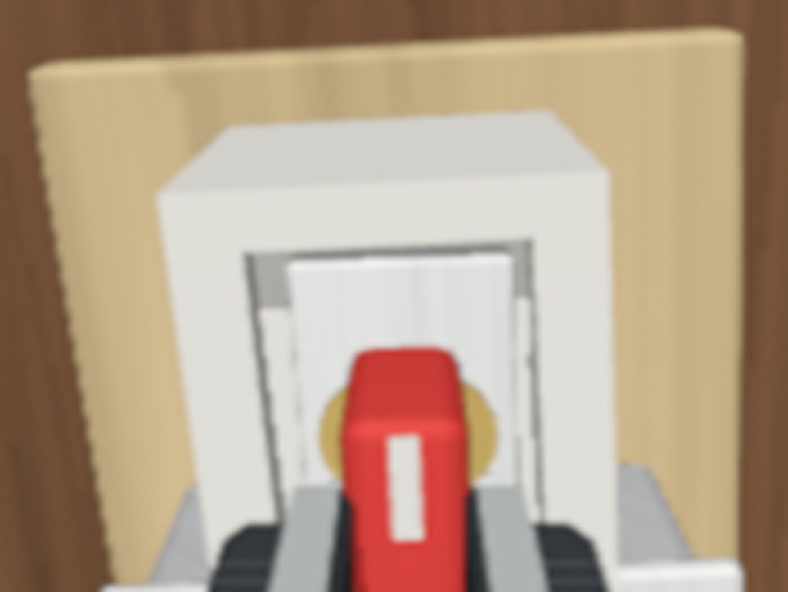

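```bash
cat > m8.py <<'E'
from h import *
i=np.load("wrist8.npz");P=lambda u,v,z:onz(i,225+u/4.5,110+v/3.7,z)[:2]
ang=lambda a,b:round(np.degrees(np.arctan2(*(a-b)[::-1])),2)
print("upL",ang(P(160,197,96),P(210,560,96)),"upR",ang(P(609,173,96),P(616,560,96)),"front",ang(P(160,195,96),P(609,170,96))-90)
print("pockL",ang(P(246,255,96),P(280,505,96)),"pockR",ang(P(532,243,96),P(544,505,96)))
print("barL",ang(P(289,263,95),P(302,470,95)),"barR",ang(P(511,257,95),P(516,480,95)),"barend",ang(P(289,263,95),P(511,257,95))-90)
print("w",np.linalg.norm(P(289,263,95)-P(511,257,95)), "gaps",P(289,263,95)-P(246,263,96),P(532,257,96)-P(511,257,95))
E
python3 m8.py
```

```text
upL 90.59 upR 90.57 front -268.89
pockL 91.47 pockR 90.87
barL 88.65 barR 89.54 barend 89.13
w 29.300729642549573 gaps [ 5.53926664 -0.52770372] [2.68305436 0.11939626]
```

```bash
python3 -m inch '[{"gripper":255,"delta_pos":[0,0,0],"roll":-0.02},{"gripper":255,"delta_pos":[0,0,0],"roll":-0.06},{"gripper":255,"delta_pos":[0,0,0],"roll":-0.13},{"gripper":255,"delta_pos":[0,0,0],"roll":-0.22},{"gripper":255,"delta_pos":[0,0,0],"roll":-0.32},{"gripper":255,"delta_pos":[0,0,0],"roll":-0.42},{"gripper":255,"delta_pos":[0,0,0],"roll":-0.52},{"gripper":255,"delta_pos":[0,0,0],"roll":-0.62},{"gripper":255,"delta_pos":[0,0,0],"roll":-0.72},{"gripper":255,"delta_pos":[0,0,0],"roll":-0.82},{"gripper":255,"delta_pos":[0,0,0],"roll":-0.92},{"gripper":255,"delta_pos":[0,0,0],"roll":-1.02},{"gripper":255,"delta_pos":[0,0,0],"roll":-1.12},{"gripper":255,"delta_pos":[0,0,0],"roll":-1.22},{"gripper":255,"delta_pos":[0,0,0],"roll":-1.32},{"gripper":255,"delta_pos":[0,0,0],"roll":-1.42},{"gripper":255,"delta_pos":[0,0,0],"roll":-1.5},{"gripper":255,"delta_pos":[0,0,0],"roll":-1.56},{"gripper":255,"delta_pos":[0,0,0],"roll":-1.59},{"gripper":255,"delta_pos":[0,0,0],"roll":-1.59}]'
python3 look.py 9 scene top wrist
python3 - <<'E'
import cv2
im=cv2.imread("pics/scene9.png");cv2.imwrite("pics/scene9z.png",cv2.resize(im[170:250,220:380],None,fx=5,fy=5,interpolation=cv2.INTER_CUBIC))
E
```

```text
time: 22.8
position: [544.9, -13.9, 132.1]
tcp_rot: [179.9, -0.1, 88.3]
ft_force: [2.7, 4.0, 5.2]
grip_width: 11.9
22.9 [544.88 -13.92 132.05] [ 1.7991e+02 -9.0000e-02  8.8220e+01] [1.7 4.1 5. ] [ 0.7  -0.41  0.05] 11.630371021198632
```

View pics/wrist9.png

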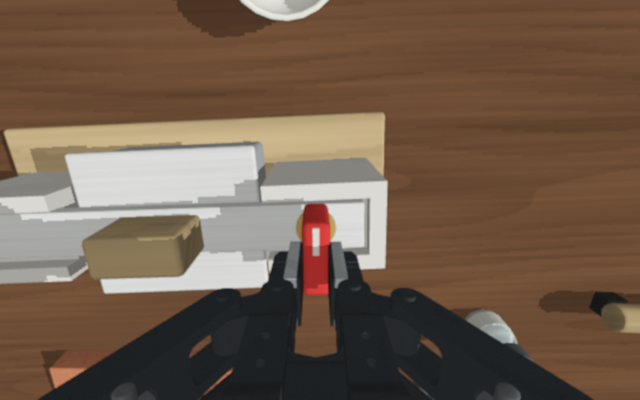

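View pics/scene9z.png

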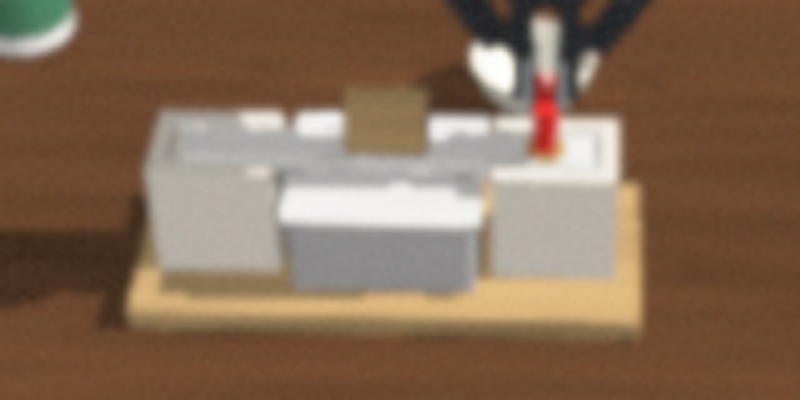

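Run:
```python
from h import *
im=cv2.imread("pics/wrist9.png");cv2.imwrite("pics/w9z.png",cv2.resize(im[140:300,0:400],None,fx=2,fy=3.7,interpolation=cv2.INTER_CUBIC))
```

```text
(no output)
```

View pics/w9z.png

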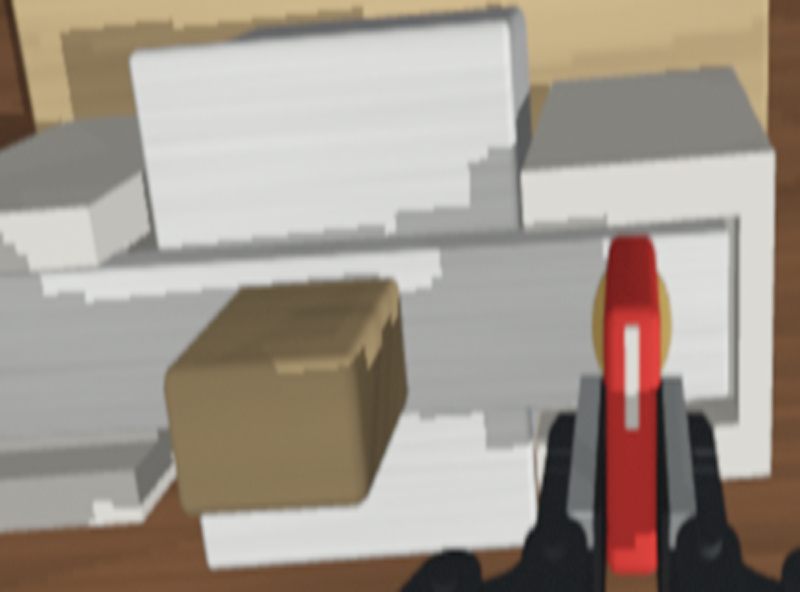

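Run:
```python
from h import *
i=np.load("wrist9.npz");P=lambda u,v,z:onz(i,u/2,140+v/3.7,z)[:2]
ang=lambda a,b:round(np.degrees(np.arctan2(*(a-b)[::-1])),2)
print("barfar",ang(P(725,232,95),P(40,272,95)),"barnear",ang(P(722,400,95),P(30,437,95)),"w",P(722,400,95)-P(725,232,95))
print("upA",ang(P(770,152,96),P(522,172,96)),"mould",ang(P(515,12,80),P(135,55,80)),"mouldnear",ang(P(535,545,80),P(210,568,80)))
print("end edge",ang(P(728,235,95),P(728,398,95)))
print("wing",ang(P(632,325,139),P(632,428,139)), "sides",ang(P(607,310,139),P(607,560,139)),ang(P(660,310,139),P(660,560,139)))
print("bar end+",P(728,315,95),"pocket end",P(738,315,96), "wing far",P(634,308,139))
```

```text
barfar 90.1 barnear 90.01 w [30.47365326 -0.50175959]
upA 90.78 mould 91.67 mouldnear 90.69
end edge -179.07
wing 178.26 sides 177.57 179.04
bar end+ [543.86281555  17.89143571] pocket end [543.54030393  20.8229915 ] wing far [523.71686587 -11.04066918]
```

```bash
python3 -m inch '[{"gripper":255,"delta_pos":[0.4,0,0],"roll":-0.015},{"gripper":255,"delta_pos":[0.8,0,0],"roll":-0.03},{"gripper":255,"delta_pos":[0.8,0,0],"roll":-0.03},{"gripper":255,"delta_pos":[0.8,0,0],"roll":-0.03},{"gripper":255,"delta_pos":[0.8,0,0],"roll":-0.03}]'
python3 look.py 10 top scene wrist
python3 - <<'E'
from h import *
im=cv2.imread("pics/wrist10.png");cv2.imwrite("pics/w10z.png",cv2.resize(im[140:300,0:400],None,fx=2,fy=3.7,interpolation=cv2.INTER_CUBIC))
E
```

```text
time: 23.45
position: [544.9, -13.7, 132.1]
tcp_rot: [179.9, -0.0, 89.9]
ft_force: [2.4, 0.7, 5.1]
grip_width: 12.0
23.55 [544.88 -13.76 132.05] [ 1.7991e+02 -4.0000e-02  8.9940e+01] [2.9 0.  5.9] [ 0.09 -0.4  -0.  ] 11.823914644189493
```

View pics/w10z.png

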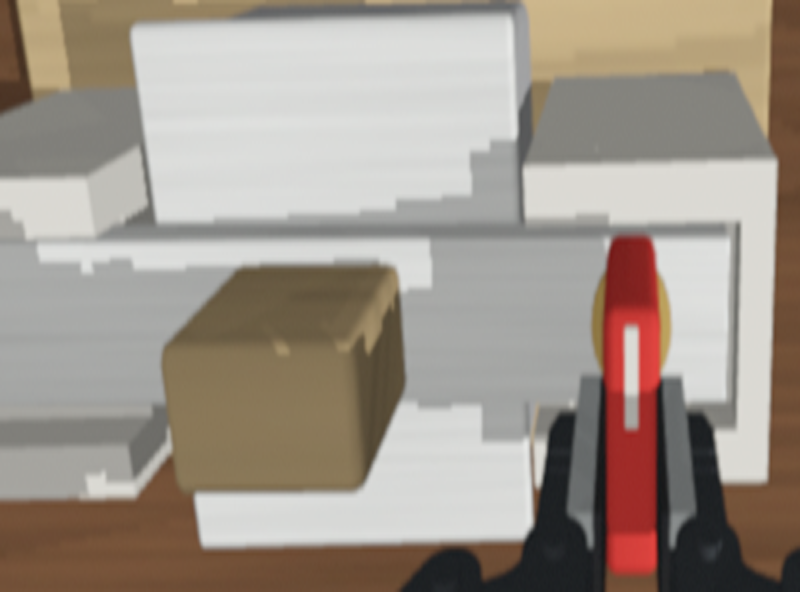

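View pics/top10.png

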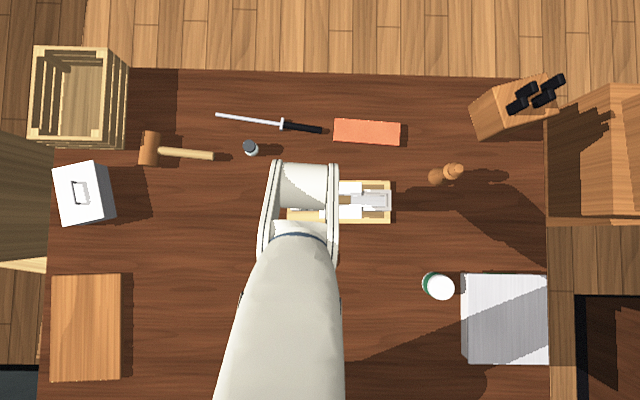

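In this view the bar's edge is level and the wing is upright, so they are square to each other. The bar lies in both pockets, the side forces have relaxed, and in the top view the bystanders I can see haven't moved. I'm handing the job in now.

```bash
python3 -c "
from rig import env
print(env.close_job()); s=env.get_state(); print(s['time'],s['tcp_rot'],s['grip_width'])"
```

```text
the job is handed in; nothing more can be done
None
the job is handed in; nothing more can be done
```

The bar is lying in both pockets of the press with the thumbscrew over the brass insert. I turned the screw clockwise to its stop and backed it off a quarter turn. I handed the job in at about 23.6 s, with the wing still gripped.

**Bar placement:** I set it down in half-millimetre steps, with about 10 N of contact force. The wrist and scene views then showed both ends down in their pockets, and the screw axis measured within about 2 mm of the insert.

**Seating:** I turned the screw about 120° until the wrist torque rose to 0.56 N m, far above the screw's 0.06 N m friction. Reaching the stop also swung the bar about 1.5–2° within the pockets' play. It stayed in its pockets.

**Back-off:** The first quarter turn measured 88° between wing and bar, so I added 1.7°. The tool then read 89.9° and the bar about 90.0°, so the wing is square to the bar. My reading is good to about 1–2°.

**Where checks disagreed:**
- The top and wrist cameras differed by 2–4 mm. I used the wrist camera for the final alignment.
- At the stop, the wing looked about 2° past parallel to the bar. I put that down to give in the grip and measurement error.

**Last readings:** The gripper was pushing down on the wing with about 5–6 N, with under 3 N sideways. The bystanders I could see had not moved, but the arm hid the salt bowl in the last top view.

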